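Reset the pin gauges of the levelling slab

TASK

Reset the three pin gauges on the levelling slab for the next build-plate check: with a fingertip, tap down first the pin with the wide round head, then the one with the square head, then the one with the small round head, each at least halfway down and left there. Press only lightly (under 20 N), do not pull any pin up, and leave the printed tower, the block, the scraper and the jar as they stand.

Things in the scene. Friction and masses are not known exactly. Their poses are not given: they have to be found in the camera images.
- slab: dark stone levelling slab, fixed, 280 (its x) by 420 (its y) by 20 mm thick; origin at the centre of its underside, on the bench; the three pin gauges and two bystanders stand on it
- wide_gauge: the fixed gauge that carries the wide pin: black block 46 by 46 by 22 mm with an aluminium collar (24 mm across, 8 mm high) on it, so its collar top is 30 mm above its foot; origin at the centre of its foot on the slab's top, z up. The pin slides up and down on the gauge's vertical centre line
- wide_top (a point): centre of the top face of the wide pin's head: bright steel, a flat round disc 48 mm across, 8 mm thick, on a 9 mm stem. The top is 66 mm above the gauge's foot (86 mm above the bench) at joint value 0 and sinks with the pin; the head never reaches the collar. The heads are at least 80 mm apart, and no thing taller than 95 mm above the bench stands near
- wide_pin (a joint): how far the pin is pushed down, m: 0 = standing at its zero line, 0.016 = down on its hard stop; it starts between 0 and 0.004 and could be pulled up to -0.008. It slides stiffly (about 3.5 N) and stays where it is left. The head is sprung on the pin: under a fingertip it first gives 1 to 2 mm before the pin follows, and once the pin is on its stop the head gives up to 10 mm in all at 1.5 N per mm (15 N); let go, it springs back up to its full height on the pin
- square_gauge: the fixed gauge that carries the square pin: black block 46 by 46 by 22 mm with an aluminium collar (24 mm across, 8 mm high) on it, so its collar top is 30 mm above its foot; origin at the centre of its foot on the slab's top, z up. The pin slides up and down on the gauge's vertical centre line
- square_top (a point): centre of the top face of the square pin's head: bright steel, a square plate 30 by 30 mm, 8 mm thick, on a 9 mm stem. The top is 66 mm above the gauge's foot (86 mm above the bench) at joint value 0 and sinks with the pin; the head never reaches the collar. The heads are at least 80 mm apart, and no thing taller than 95 mm above the bench stands near
- square_pin (a joint): how far the pin is pushed down, m: 0 = standing at its zero line, 0.016 = down on its hard stop; it starts between 0 and 0.004 and could be pulled up to -0.008. It slides stiffly (about 3.5 N) and stays where it is left. The head is sprung on the pin: under a fingertip it first gives 1 to 2 mm before the pin follows, and once the pin is on its stop the head gives up to 10 mm in all at 1.5 N per mm (15 N); let go, it springs back up to its full height on the pin
- small_gauge: the fixed gauge that carries the small pin: black block 46 by 46 by 22 mm with an aluminium collar (24 mm across, 8 mm high) on it, so its collar top is 30 mm above its foot; origin at the centre of its foot on the slab's top, z up. The pin slides up and down on the gauge's vertical centre line
- small_top (a point): centre of the top face of the small pin's head: bright steel, a small flat round head 12 mm across, the narrowest of the three, 8 mm thick, on a 9 mm stem. The top is 66 mm above the gauge's foot (86 mm above the bench) at joint value 0 and sinks with the pin; the head never reaches the collar. The heads are at least 80 mm apart, and no thing taller than 95 mm above the bench stands near
- small_pin (a joint): how far the pin is pushed down, m: 0 = standing at its zero line, 0.016 = down on its hard stop; it starts between 0 and 0.004 and could be pulled up to -0.008. It slides stiffly (about 3.5 N) and stays where it is left. The head is sprung on the pin: under a fingertip it first gives 1 to 2 mm before the pin follows, and once the pin is on its stop the head gives up to 10 mm in all at 1.5 N per mm (15 N); let go, it springs back up to its full height on the pin
- tower: bystander: yellow-green printed lattice tower, loose and light, 44 by 44 mm foot, 72 mm tall, standing on the slab; origin at the centre of its underside
- block: bystander: loose plain blue block, 50 by 30 by 25 mm high, lying on the slab; origin at the centre of its underside
- scraper: bystander: loose scraper, 280 mm long, 65 mm wide blade, lying flat on the bench to the right of the slab, along its own x; origin under its middle
- jar: bystander: loose capped jar, 60 mm across and 85 mm tall, on the bench to the left of the slab; origin at the centre of its underside

How it is judged:
On the way, in this order (a step that is already met when the one before it is completed fails the run):
1. the wide pin is pushed down (value of joint wide_pin above 0.0075 m), for 0.2 s.
2. the square pin is pushed down (value of joint square_pin above 0.0075 m), for 0.2 s.
3. the small pin is pushed down (value of joint small_pin above 0.0075 m), for 0.2 s.
At the end, for the whole second after the job is handed in: all three pins stand at 7.5 mm or more below their zero line (full stroke 16 mm) and are still; the bystanders are within 12 mm of where they began and at rest (value of joint each of wide_pin, square_pin, small_pin above 0.0075 m and velocity of joint each of wide_pin, square_pin, small_pin below 0.003 m/s and distance of each of tower, block, scraper, jar from where it was at the start of the episode below 0.012 m and linear speed of each of tower, block, scraper, jar below 0.02 m/s); the robot touches nothing.
It fails at once if the square pin is pushed down before the wide pin is down (value of joint square_pin above 0.006 m and value of joint wide_pin below 0.0075 m).
It fails at once if the small pin is pushed down before the wide and square pins are down (value of joint small_pin above 0.006 m and value of joint any of square_pin, wide_pin below 0.0075 m).
It fails at once if a pin is pulled up (value of joint any of wide_pin, square_pin, small_pin below -0.003 m).
It fails at once if a gauge, its pin or the slab is pressed harder than 20 N (contact force between any of wide_gauge, square_gauge, small_gauge, slab and the fingers above 20 N or contact force between any of wide_gauge, square_gauge, small_gauge, slab and the arm above 20 N).
It fails at once if a bystander is shifted more than 12 mm or tipped (distance of any of tower, block, scraper, jar from where it was at the start of the episode above 0.012 m or angle between any of tower, block, scraper, jar's own z axis and vertical above 0.3 rad).
It also fails if it takes over 43 s, if anything falls off the work surface, if the arm or the gripper's body presses on something with over 40 N, if the wrist force passes 120 N, or if a joint passes its speed limit or range.

ROBOT

A 6-joint arm with a two-finger parallel gripper is mounted at the origin on the work surface. World frame = base frame: x ahead of the robot, y to its left, z up, the work surface at z = 0. Lengths are in m, angles in rad, forces in N, time in s.
With the tool pointing down it reaches from about 0.325 to 0.75 m from the base axis. Payload 7.6 kg.
Tool frame: the origin (TCP) lies midway between the tips of the shut fingers; the grasp point (between the pads) lies 19 mm behind it; z points along the fingers, y is the direction in which the jaws open and shut (so a half turn about z gives the same grasp; the last joint's range is limited). The gripper opens to 85 mm and grips with 20 to 120 N. Pads are 22 mm wide; open, the fingers measure 114 mm over their backs; the gripper's body (76 mm by 85 mm) begins 54 mm behind the grasp point. The pads swing forward as they close: fully open they stand 13 mm farther back than shut.
Start: joints at [1.078, 0.052, 1.401, -0, 1.689, -0.07], TCP at [0.215, 0.479, 0.231] pointing down, gripper open.
Joint ranges: [-2.9, 2.9], [-0.91, 2.17], [0.12, 2.37], [-1.06, 4.2], [0.26, 2.73], [-2.93, 2.93]. Speed limits (rad/s): [2.57, 2.57, 3.01, 3.14, 3.14, 3.14].

INTERFACE

Orientations are given as a 3x3 rotation matrix whose columns are the frame's x, y, z axes.
In Python, from plant import state, viewer, order gives the robot as it stands.
- The arm moves only by the tool arm_command, never from a script. Its argument "plan" is text: rows parted by semicolons, each of 4 numbers parted by spaces: the shift along the tool's x, y, z in units of 20 cm (1.0 is 20 cm), then the turn about the tool's z in units of 60 degrees (1.0 is 60 degrees). A call has 1 to 10 rows; each row is the pose to reach, as a shift and turn from the pose commanded when the call began, along the tool's axes at that moment; what a row does not reach only later rows make up. A row lasts 1/8 s, in which the tool goes at most 62.5 mm and 10.7 degrees, less where a joint would pass 70% of its speed; a pose out of reach is approached as far as the arm can. A call with a number of a shift or a turn outside -1 to 1 is refused whole. A call with a gripper value outside its range is refused whole. "gripper" is the opening, from -1 (shut) to 1 (fully open), set as the call begins (left out, the last holds). The fingers move at their own pace and stop on an object; the grip force is fixed at half the most. Time passes only in rows, so rows that repeat a pose let the fingers close. It gives the time, the measured TCP pose, the force and the opening at its end, in the units of the state.
- state(): the state, without advancing time (a new reading comes with each control period).
- viewer.camera(name): name is "side" or "top"; returns a dict with "pixels" (384x512x3 uint8, red, green, blue), "K" (3x3 intrinsics, pixels), "k1" (the pictures are not rectified: a ray, as slopes to the right and down, at radius r is drawn at 1 + k1 r^2 times it, then the intrinsics apply), "cam_to_world" (4x4, takes a point from camera to world coordinates). Camera axes: x right, y down, z forward; pixel columns grow to the right and rows downward; lengths in m; the calibration is good to about 2 mm. A picture is of the moment at which its call begins. There is no depth.
- order.sign_off(): hands the job in, once; it reports no verdict.
The state is a dict: "time_s": time; "q": joint angles; "qvel": joint speeds; "joint_efforts": joint torques, N m; "ee_pos": TCP position; "tcp_rot": TCP orientation; "force": force on the tool from outside, world axes, zero at the start; "moment": the same for the moment, N m; "width": opening from 0.0 (shut) to 1.0 (fully open).
Only numpy, scipy, OpenCV 4.12 (cv2) and the standard library are available. Lean on these libraries where they do the work, as an engineer would, in place of code of your own. Each camera call takes 0.05 s, during which the arm holds its last target. There are 200 camera calls.

## Working session

There is one attempt and no reset: what is moved stays moved. The work goes in short steps, Python scripts to look and compute and a tool call to move; the robot and the scene stay as the last step left them, time stands still between calls to the robot, and variables do not carry over. Pictures are saved under pics/ and viewed, on a budget of 10 in all, crops included, one or two more only if the job needs it, and the job is handed in when it is done.

Besides the shell and the picture viewer there is one more tool, called after "Request:" in YAML: its name, and indented under it one key for each argument. arm_command: Moves the arm, as the interface text tells. Shifts and turns lie within -1 to 1; 1 stands for 20 cm of shift or 60 degrees of turn. Its arguments: {"type":"object","properties":{"plan":{"type":"string"},"gripper":{"type":"number"}},"required":["plan"]}

```bash
mkdir -p pics; python3 - <<'E'
from plant import state,viewer
import cv2,pickle
s=state();print(s)
for n in("top","side"):
    c=viewer.camera(n);pickle.dump(c,open(n+".pkl","wb"))
    cv2.imwrite(f"pics/{n}0.png",cv2.resize(c["pixels"][:,:,::-1],(768,576),interpolation=cv2.INTER_CUBIC))
    print(n,c["K"],c["k1"],c["cam_to_world"])
E
```

```text
{'time_s': 0.0, 'q': array([ 1.07770775e+00,  5.28327677e-02,  1.40175412e+00, -3.92928599e-05,
        1.68862013e+00, -7.03153989e-02]), 'qvel': array([ 0.00038964,  0.00055928,  0.00060409,  0.00041079, -0.0018399 ,
        0.00123807]), 'joint_efforts': array([-5.66122690e-04, -3.81665111e+01, -3.60184658e+01, -1.15092780e-04,
        6.31625517e-03,  1.54606244e-05]), 'ee_pos': array([0.21524912, 0.47849841, 0.23045969]), 'tcp_rot': array([[-9.11952727e-01,  4.10294639e-01, -7.29788538e-04],
       [ 4.10295281e-01,  9.11951593e-01, -1.44052965e-03],
       [ 7.44902261e-05, -1.61312374e-03, -9.99998696e-01]]), 'force': array([0.5581683 , 1.22840341, 0.22354146]), 'moment': array([ 0.03094616, -0.02400482,  0.03760322]), 'width': 1.0021415894855008}
top [[348.86895596   0.         256.54417689]
 [  0.         348.86895596 188.59257601]
 [  0.           0.           1.        ]] -0.0953824961202133 [[-0.14810603 -0.96873011  0.19906427  0.40996218]
 [-0.98896711  0.14567292 -0.02689708  0.01449131]
 [-0.00294226 -0.20085163 -0.97961725  0.9529915 ]
 [ 0.          0.          0.          1.        ]]
side [[438.28027044   0.         251.23069476]
 [  0.         438.28027044 184.2462111 ]
 [  0.           0.           1.        ]] 0.01826617637617958 [[ 0.96938922 -0.1448958   0.19821641  0.39481087]
 [-0.24543133 -0.59462482  0.76562705 -0.82554707]
 [ 0.00692825 -0.79083913 -0.61198486  0.72635074]
 [ 0.          0.          0.          1.        ]]
```

View pics/top0.png

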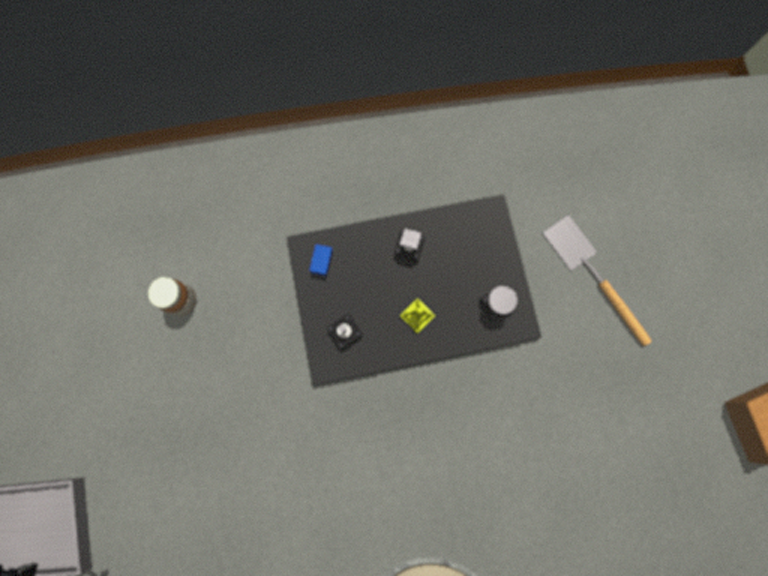

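View pics/side0.png

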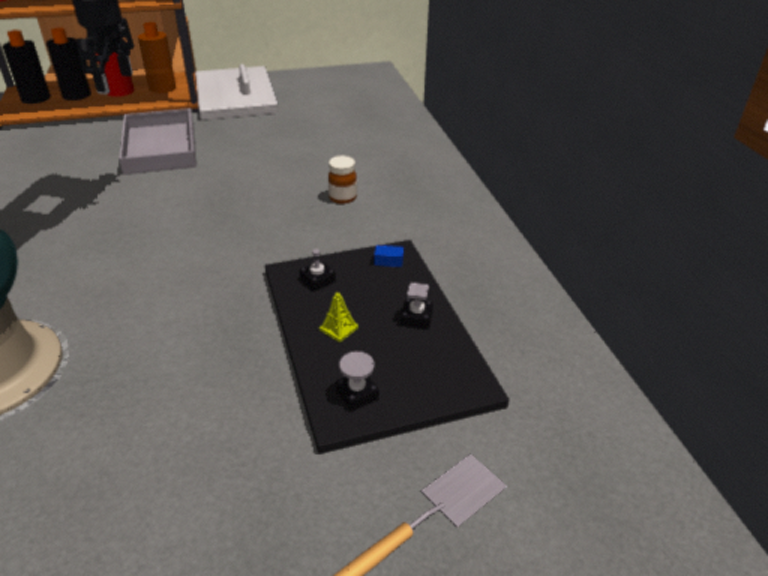

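The top view shows the wide head at about (503,300), the square head at (410,240) and the small head at (344,330), in 1.5x pixels. The tower stands between them at (417,315). In the side view the small head is a tiny blob at (316,253), above its collar at (317,269).

```bash
cat > h.py <<'E'
import numpy as np,cv2
def ray(c,u,v):
    K=c["K"];d=np.array([(u-K[0,2])/K[0,0],(v-K[1,2])/K[1,1]])
    x=cv2.undistortPoints(np.array([[[u,v]]],float),K,np.array([c["k1"],0,0,0,0]))[0,0]
    T=c["cam_to_world"];return T[:3,3],T[:3,:3]@np.array([x[0],x[1],1])
def onz(c,u,v,z):
    o,d=ray(c,u,v);return o+d*(z-o[2])/d[2]
def tri(c1,p1,c2,p2):
    o1,d1=ray(c1,*p1);o2,d2=ray(c2,*p2)
    s=np.linalg.lstsq(np.c_[d1,-d2],o2-o1,rcond=None)[0]
    a,b=o1+s[0]*d1,o2+s[1]*d2;return (a+b)/2,np.linalg.norm(a-b)
def blobs(c,u,v,h=14,th=120):
    p=c["pixels"][v-h:v+h,u-h:u+h].astype(int);g=p.max(2)
    m=((g>th)&(p.max(2)-p.min(2)<40)).astype(np.uint8)
    n,l,st,ce=cv2.connectedComponentsWithStats(m)
    return [(int(st[i,4]),(ce[i]+[u-h,v-h]).round(2),st[i,:4].tolist()) for i in range(1,n) if st[i,4]>3]
E
python3 - <<'E'
import pickle,cv2,numpy as np
from h import *
t=pickle.load(open("top.pkl","rb"));s=pickle.load(open("side.pkl","rb"))
P={"wide":((335,200),(238,244)),"sq":((273,160),(278,196)),"small":((229,221),(211,172))}
rows=[]
for k,(a,b) in P.items():
    print(k)
    for nm,c,p in(("top",t,a),("side",s,b)):
        for x in blobs(c,*p): print(nm,x, onz(c,*x[1],.084).round(4))
    rows.append(np.hstack([cv2.resize(c["pixels"][p[1]-14:p[1]+14,p[0]-14:p[0]+14,::-1],(280,280),interpolation=cv2.INTER_NEAREST) for c,p in((t,a),(s,b))]))
cv2.imwrite("pics/crops.png",cv2.resize(np.hstack([np.vstack(rows[:2]),np.vstack([rows[2],0*rows[2]])]),None,fx=.7,fy=.7,interpolation=cv2.INTER_NEAREST))
E
```

```text
wide
top (281, array([334.87, 199.32]), [5, 4, 19, 19]) [ 0.5295 -0.2018  0.084 ]
side (286, array([237.42, 242.37]), [3, 5, 22, 16]) [ 0.5278 -0.2034  0.084 ]
sq
top (145, array([273.4, 158.7]), [8, 6, 14, 14]) [ 0.6582 -0.0642  0.084 ]
side (94, array([278.31, 192.93]), [8, 7, 14, 9]) [ 0.6562 -0.069   0.084 ]
side (16, array([280.69, 204.38]), [15, 20, 4, 6]) [ 0.6493 -0.1098  0.084 ]
small
top (71, array([228.97, 219.85]), [9, 9, 11, 9]) [0.5179 0.0706 0.084 ]
side (252, array([210.45, 162.63]), [0, 0, 28, 13]) [0.5238 0.0902 0.084 ]
side (32, array([211.69, 178.59]), [10, 18, 9, 6]) [0.5149 0.0226 0.084 ]
```

View pics/crops.png

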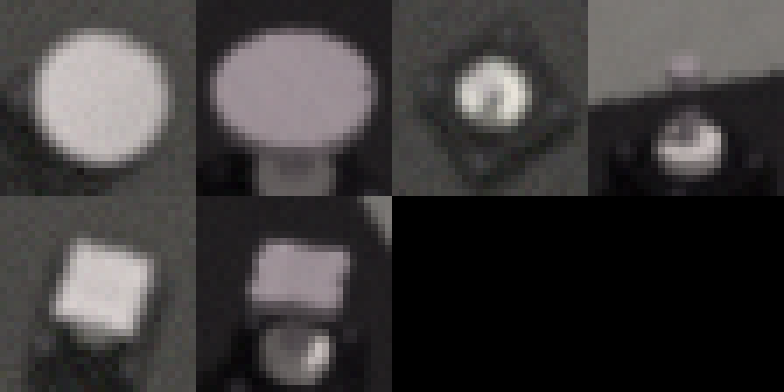

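```bash
python3 - <<'E'
import pickle
from h import *
t=pickle.load(open("top.pkl","rb"));s=pickle.load(open("side.pkl","rb"))
print("wide",tri(t,(334.87,199.32),s,(237.42,242.0)))
print("sq",tri(t,(273.5,158.4),s,(278.2,192.6)))
print("small collar top",onz(t,228.97,219.85,.05),"side",onz(s,211.7,177.6,.05))
print("small head side",onz(s,210.6,167.0,.084),"top darkspot",onz(t,229,221,.084))
# gauge block top-view pixels of small, dark outline centre z .042
print("block",onz(t,228.6,220.5,.042))
from plant import state
st=state();R=st["tcp_rot"]
for p in([.529,-.2025,.15],[.657,-.067,.15],[.518,.070,.15]): print((R.T@(np.array(p)-st["ee_pos"])/.2).round(3))
E
```

```text
wide (array([ 0.52885991, -0.20184488,  0.08355302]), np.float64(0.0014114728382697357))
sq (array([ 0.65849416, -0.06472023,  0.08161208]), np.float64(0.0022630238136081018))
small collar top [0.52210946 0.07283707 0.05      ] side [0.52205065 0.07169409 0.05      ]
small head side [0.52081093 0.07114881 0.084     ] top darkspot [0.51501592 0.07095186 0.084     ]
block [0.52155082 0.07454322 0.042     ]
[-2.828 -2.461  0.406]
[-3.134 -1.581  0.405]
[-2.219 -1.241  0.404]
```

Request:
arm_command:
  plan: "-0.2 -0.17 0 0;-0.4 -0.34 0 0;-0.6 -0.52 0 0;-0.8 -0.69 0 0;-0.94 -0.82 0 0;-0.94 -0.82 0 0"
  gripper: -1

```text
time_s: 0.85
ee_pos: [0.3202, 0.2504, 0.2311]
tcp_rot: [[-0.91, 0.414, 0.0], [0.414, 0.91, -0.0], [-0.0, -0.0, -1.0]]
force: [0.2, 0.1, -0.2]
width: -0.001
```

Request:
arm_command:
  plan: "-0.2 -0.17 0 0;-0.4 -0.34 0 0;-0.6 -0.52 0 0;-0.8 -0.69 0 0;-0.94 -0.82 0 0;-0.94 -0.82 0 0"

```text
time_s: 1.6
ee_pos: [0.4242, 0.0243, 0.2307]
tcp_rot: [[-0.911, 0.413, -0.001], [0.413, 0.911, 0.0], [0.001, -0.0, -1.0]]
force: [-0.8, 0.3, 0.2]
width: -0.001
```

Request:
arm_command:
  plan: "-0.2 -0.17 0 0;-0.4 -0.34 0 0;-0.6 -0.52 0.1 0;-0.8 -0.69 0.2 0;-0.94 -0.82 0.3 0;-0.94 -0.82 0.4 0;-0.94 -0.82 0.4 0;-0.94 -0.82 0.4 0"

```text
time_s: 2.6
ee_pos: [0.5285, -0.2001, 0.1523]
tcp_rot: [[-0.913, 0.409, 0.001], [0.409, 0.913, -0.0], [-0.001, 0.0, -1.0]]
force: [0.4, 0.2, -0.2]
width: 0.003
```

Request:
arm_command:
  plan: "0 -0.01 0.1 0;0 -0.01 0.2 0;0 -0.01 0.28 0;0 -0.01 0.3 0;0 -0.01 0.32 0;0 -0.01 0.34 0;0 -0.01 0.355 0;0 -0.01 0.355 0"

```text
time_s: 3.6
ee_pos: [0.5275, -0.2033, 0.0808]
tcp_rot: [[-0.912, 0.41, 0.001], [0.41, 0.912, -0.0], [-0.001, 0.0, -1.0]]
force: [0.3, 0.4, 3.6]
width: -0.0
```

Request:
arm_command:
  plan: "0 0 0.01 0;0 0 0.02 0;0 0 0.03 0;0 0 0.04 0;0 0 0.048 0;0 0 0.048 0;0 0 0.048 0"

```text
time_s: 4.47
ee_pos: [0.5271, -0.2031, 0.0707]
tcp_rot: [[-0.912, 0.41, 0.0], [0.41, 0.912, -0.0], [-0.0, 0.0, -1.0]]
force: [2.9, -0.8, 1.8]
width: -0.006
```

Request:
arm_command:
  plan: "0 0 -0.03 0;0 0 -0.1 0;0 0 -0.25 0;0 0 -0.4 0;0 0 -0.4 0"

```text
time_s: 5.1
ee_pos: [0.5281, -0.2036, 0.1543]
tcp_rot: [[-0.912, 0.41, 0.005], [0.41, 0.912, -0.002], [-0.005, -0.0, -1.0]]
force: [-1.2, -0.1, -0.5]
width: 0.003
```

```bash
python3 - <<'E'
from plant import state
import numpy as np
st=state();R=st["tcp_rot"];print(st["ee_pos"],st["force"])
for p in([.658,-.066,.1],[.5215,.072,.1]): print((R.T@(np.array(p)-st["ee_pos"])/.2).round(3))
E
```

```text
[ 0.52814654 -0.20363942  0.15426782] [-1.19882666 -0.05988032 -0.52738872]
[-0.308  0.894  0.273]
[0.597 1.243 0.268]
```

Request:
arm_command:
  plan: "-0.08 0.22 0 0;-0.15 0.45 0 0;-0.23 0.67 0 0;-0.31 0.89 0 0;-0.31 0.89 0 0;-0.31 0.89 0 0"

```text
time_s: 5.85
ee_pos: [0.6559, -0.0665, 0.1497]
tcp_rot: [[-0.912, 0.41, -0.002], [0.41, 0.912, 0.0], [0.002, -0.001, -1.0]]
force: [-0.4, 0.2, 0.4]
width: 0.002
```

```bash
python3 - <<'E'
from plant import viewer,state
from h import *
im=[]
for n,p in(("top",(335,200)),("side",(238,244))):
    c=viewer.camera(n)
    im.append(c); b=blobs(c,*p);print(n,b); 
    if n=="top":bt=b
b=max(blobs(im[1],238,244));a=max(bt)
print(tri(im[0],a[1],im[1],b[1]))
s=im[1]["pixels"][110:290,130:370,::-1]; 
cv2.imwrite("pics/s1.png",cv2.resize(s,(800,600),interpolation=cv2.INTER_CUBIC))
print(state()["ee_pos"])
E
```

```text
top [(9, array([322.56, 186.67]), [0, 0, 4, 3]), (273, array([333.82, 200.27]), [4, 5, 19, 19])]
side [(296, array([237.59, 246.92]), [3, 9, 22, 17])]
(array([ 0.52886451, -0.20216923,  0.06953144]), np.float64(0.0011987718285237552))
[ 0.65593674 -0.06725757  0.15049721]
```

View pics/s1.png

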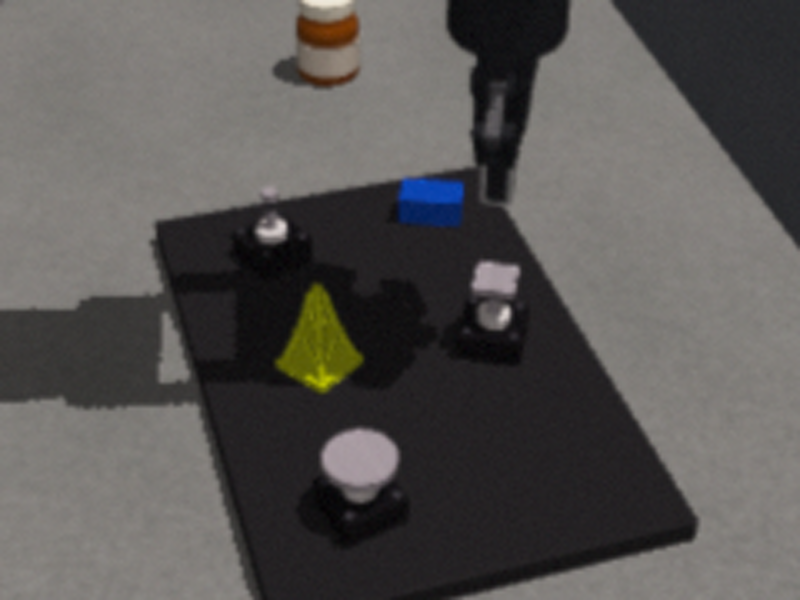

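The wide head sits about 14 mm lower than at the start, with the tower and block unmoved. The finger is above the square head, so I'll press that next.

Request:
arm_command:
  plan: "-0.007 0.01 0.1 0;-0.007 0.01 0.2 0;-0.007 0.01 0.28 0;-0.007 0.01 0.3 0;-0.007 0.01 0.32 0;-0.007 0.01 0.34 0;-0.007 0.01 0.355 0;-0.007 0.01 0.37 0;-0.007 0.01 0.38 0;-0.007 0.01 0.38 0"

```text
time_s: 7.2
ee_pos: [0.659, -0.065, 0.0749]
tcp_rot: [[-0.912, 0.41, 0.001], [0.41, 0.912, -0.0], [-0.001, 0.0, -1.0]]
force: [0.9, 0.4, 2.5]
width: 0.002
```

Request:
arm_command:
  plan: "0 0 0.01 0;0 0 0.02 0;0 0 0.02 0;0 0 0.02 0"

```text
time_s: 7.7
ee_pos: [0.6589, -0.065, 0.0707]
tcp_rot: [[-0.912, 0.41, 0.0], [0.41, 0.912, 0.0], [-0.0, 0.0, -1.0]]
force: [1.7, -0.2, 2.3]
width: -0.001
```

Request:
arm_command:
  plan: "0 0 -0.03 0;0 0 -0.1 0;0 0 -0.25 0;0 0 -0.4 0;0 0 -0.4 0;0 0 -0.4 0"

```text
time_s: 8.45
ee_pos: [0.6584, -0.0649, 0.1501]
tcp_rot: [[-0.912, 0.41, -0.001], [0.41, 0.912, 0.0], [0.001, -0.0, -1.0]]
force: [-0.2, 1.1, 0.0]
width: -0.005
```

```bash
python3 - <<'E'
from plant import state
import numpy as np
st=state();R=st["tcp_rot"];print(st["ee_pos"],st["force"])
print((R.T@(np.array([.5215,.072,.15])-st["ee_pos"])/.2).round(3))
E
```

```text
[ 0.65835007 -0.06489945  0.15008685] [-0.20997864  1.11227144  0.00170171]
[0.905 0.343 0.001]
```

Request:
arm_command:
  plan: "0.22 0.09 0 0;0.45 0.17 0 0;0.68 0.26 0 0;0.905 0.343 0 0;0.905 0.343 0 0;0.905 0.343 0 0"

```text
time_s: 9.2
ee_pos: [0.5217, 0.0716, 0.15]
tcp_rot: [[-0.912, 0.41, -0.001], [0.41, 0.912, -0.0], [0.001, -0.001, -1.0]]
force: [0.3, 0.1, -0.5]
width: 0.001
```

```bash
python3 - <<'E'
from plant import viewer,state
from h import *
t=viewer.camera("top");s=viewer.camera("side")
print(blobs(t,273,160),blobs(s,278,198))
a=max(blobs(t,273,160),key=lambda x:x[0]);b=max(blobs(s,278,198),key=lambda x:x[0])
print(tri(t,a[1],s,b[1]))
cv2.imwrite("pics/s2.png",cv2.resize(s["pixels"][80:290,130:370,::-1],(680,595),interpolation=cv2.INTER_CUBIC))
print(state()["ee_pos"])
E
```

```text
[(134, array([273.17, 159.81]), [8, 7, 14, 14])] [(4, array([290.75, 184.75]), [26, 0, 2, 3]), (96, array([278.15, 196.35]), [8, 8, 13, 9])]
(array([ 0.65862459, -0.0643754 ,  0.0697704 ]), np.float64(0.00145344311709237))
[0.52217891 0.07112659 0.1502037 ]
```

View pics/s2.png

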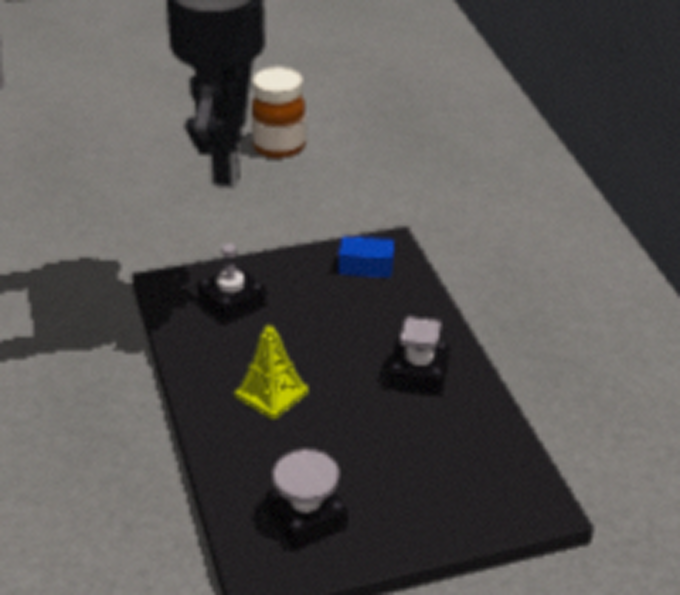

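The square head is down to about 70 mm, and the finger stands over the small head at (228,250).

Request:
arm_command:
  plan: "0 0 0.1 0;0 0 0.2 0;0 0 0.28 0;0 0 0.3 0;0 0 0.32 0;0 0 0.34 0;0 0 0.355 0;0 0 0.36 0;0 0 0.36 0"

```text
time_s: 10.42
ee_pos: [0.5222, 0.0719, 0.0791]
tcp_rot: [[-0.912, 0.41, 0.001], [0.41, 0.912, 0.0], [-0.001, 0.001, -1.0]]
force: [1.7, 0.1, 2.6]
width: 0.0
```

Contact at 2.6 N, so I'll press on.

Request:
arm_command:
  plan: "0 0 0.01 0;0 0 0.02 0;0 0 0.03 0;0 0 0.04 0;0 0 0.04 0;0 0 0.04 0"

```text
time_s: 11.18
ee_pos: [0.5219, 0.0719, 0.0707]
tcp_rot: [[-0.912, 0.41, 0.0], [0.41, 0.912, 0.0], [-0.0, 0.0, -1.0]]
force: [2.6, 0.3, 2.4]
width: 0.002
```

Request:
arm_command:
  plan: "0 0 -0.03 0;0 0 -0.1 0;0 0 -0.25 0;0 0 -0.4 0;0.2 0.2 -0.6 0;0.5 0.5 -0.8 0;0.5 0.5 -0.8 0;0.5 0.5 -0.8 0"

```text
time_s: 12.18
ee_pos: [0.4711, 0.206, 0.2331]
tcp_rot: [[-0.913, 0.407, 0.003], [0.407, 0.913, 0.001], [-0.002, 0.003, -1.0]]
force: [0.1, 0.4, -0.5]
width: 0.001
```

```bash
python3 - <<'E'
from plant import viewer,state
from h import *
t=viewer.camera("top");s=viewer.camera("side")
for k,(p,q) in {"wide":((335,200),(238,248)),"sq":((273,160),(278,198))}.items():
    a=max(blobs(t,*p),key=lambda x:x[0]);b=max(blobs(s,*q),key=lambda x:x[0]);print(k,tri(t,a[1],s,b[1]))
a=cv2.resize(s["pixels"][80:290,130:370,::-1],(480,420),interpolation=cv2.INTER_CUBIC)
b=cv2.resize(s["pixels"][158:186,197:225,::-1],(320,320),interpolation=cv2.INTER_NEAREST)
cv2.imwrite("pics/s3.png",np.hstack([a,cv2.copyMakeBorder(b,0,100,0,0,cv2.BORDER_CONSTANT)]))
cv2.imwrite("pics/t3.png",cv2.resize(t["pixels"][:,:,::-1],(768,576)))
for h in(.086,.078,.074,.07): # expected head-centre pixel rows in side view
    T=s["cam_to_world"];x=T[:3,:3].T@(np.array([.5215,.072,h])-T[:3,3]);print(h,(s["K"]@(x/x[2]))[:2].round(1))
print(state()["ee_pos"],state()["force"])
E
```

```text
wide (array([ 0.52888808, -0.20215926,  0.06961767]), np.float64(0.0012817720239127416))
sq (array([ 0.65855157, -0.06432849,  0.06977528]), np.float64(0.0011297695814579357))
0.086 [210.8 166.1]
0.078 [210.9 168.7]
0.074 [211. 170.]
0.07 [211.1 171.3]
[0.47143995 0.20385322 0.23078004] [ 1.04191412 -0.25395338  0.18674447]
```

View pics/s3.png

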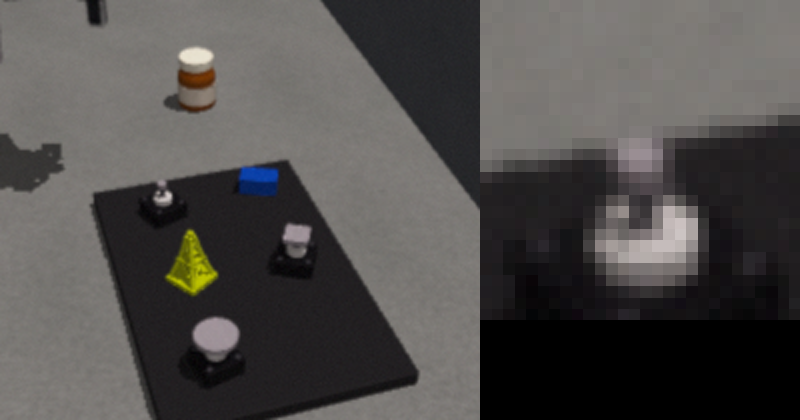

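The small head's top face is at about row 171 in the side view, which corresponds to z ≈ 71 mm, so it is down like the other two. The tower, block and jar stand as before and the arm is clear.

```bash
python3 -c "
from plant import order;print(order.sign_off())"
```

```text
the job is handed in; nothing more can be done
None
```

I tapped the three pins down in the set order (wide, square, small) with the shut fingertips and handed the job in at about 12 s of robot time. No verdict is reported.

- **Pins:** from the cameras, the wide and square heads ended at about 70 mm above the bench. The small head, read by eye from one side view, is at about 71 mm. The pins should therefore be 13–16 mm down, well past the 7.5 mm needed. The fingertip's lowest reading was 70.7 mm on all three. That suggests about 13 mm down, so the two agree within the 2 mm camera calibration.
- **Forces:** the readings at the end of each move never passed about 4 N. I did not record force in the middle of a move.
- **Bystanders:** the tower, block and jar looked unmoved in the last side view. I did not re-measure any bystander. The scraper was out of that view, and the arm stayed at 150 mm or more over the bench except above the heads.

No check failed.

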